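# Pick the good clock foot by feel

### The job

The four clock feet standing rubber-up in the wooden rack look alike, but two have gone soft, one has gone hard and just one is good: clearly firmer than the soft pair and clearly softer than the hard one. Try them by pressing the rubber crowns down gently, some 3 mm and never hard, and feeling how strongly they push back; then take the good foot and set it in the shallow foam-lined tray without pushing it hard into the foam. Leave the other three feet in the rack and everything else on the bench where it is.

Things in the scene. Friction and masses are not known exactly. Their poses are not given: they have to be found in the camera images.
- rack: light wooden rack, fixed, 110 x 330 x 24 mm, four 47 mm holes, 6 mm deep, 78 mm apart along its y; origin centre of underside, z up. Holds 4 feet of about 100 g: two soft, one hard, one good. Only the rubber crown yields, straight down, up to 9 mm, and springs back: 3 mm in, the soft push back about 2.5 N, the good 5.5 N, the hard 13 N, in proportion to depth.
- place_1 (a point): place 1 of 4 from the rack's -y end: centre, half-way up, of the collar of the foot standing there at the start. Foot: upright aluminium collar, 34 mm diameter, 36 mm tall, lowest 6 mm loose in the hole; black rubber crown, 25 mm diameter, 12 mm tall on top. Crown's top 30 mm above this point, rack's top 12 mm below. Point fixed to the rack; which foot stands where varies.
- place_2 (a point): place 2 of 4 from the rack's -y end: centre, half-way up, of the collar of the foot standing there at the start. Foot: upright aluminium collar, 34 mm diameter, 36 mm tall, lowest 6 mm loose in the hole; black rubber crown, 25 mm diameter, 12 mm tall on top. Crown's top 30 mm above this point, rack's top 12 mm below. Point fixed to the rack; which foot stands where varies.
- place_3 (a point): place 3 of 4 from the rack's -y end: centre, half-way up, of the collar of the foot standing there at the start. Foot: upright aluminium collar, 34 mm diameter, 36 mm tall, lowest 6 mm loose in the hole; black rubber crown, 25 mm diameter, 12 mm tall on top. Crown's top 30 mm above this point, rack's top 12 mm below. Point fixed to the rack; which foot stands where varies.
- place_4 (a point): place 4 of 4 from the rack's -y end: centre, half-way up, of the collar of the foot standing there at the start. Foot: upright aluminium collar, 34 mm diameter, 36 mm tall, lowest 6 mm loose in the hole; black rubber crown, 25 mm diameter, 12 mm tall on top. Crown's top 30 mm above this point, rack's top 12 mm below. Point fixed to the rack; which foot stands where varies.
- tray: shallow open tray of darker wood with a grey foam liner, fixed to the bench, 170 x 150 mm outside, 34 mm high, walls 6 mm thick; origin at the centre of its underside, the liner's top face 18 mm above that and yielding about 1.5 N per mm, z up, x along its 170 mm side
- glue: not part of the job, leave it: white glue bottle with yellow cap, 48 mm diameter, 120 mm tall; origin at the centre of its underside or on its axis
- abrasive_roll: not part of the job, leave it: upright cardboard roll, 44 mm diameter, 90 mm tall; origin at the centre of its underside or on its axis
- screwdriver: not part of the job, leave it: screwdriver lying on the bench; origin at the centre of its underside or on its axis
- brass_bezel: not part of the job, leave it: flat brass ring, 64 mm diameter, 8 mm thick; origin at the centre of its underside or on its axis
- sanding_block: not part of the job, leave it: cork sanding block, 100 x 55 x 32 mm; origin at the centre of its underside or on its axis
- pin_cup: not part of the job, leave it: grey metal cup, 70 mm diameter, 70 mm tall; origin at the centre of its underside or on its axis
Not all that is in view belongs to the job. Of the things shaped like the tray, the wood one is meant.

How it is judged:
On the way:
1. feet are tried by pressing: the load on the rack rises to at least 4 N above the weight of the feet (contact force between rack and anything else above 7.7278 N), for 0.1 s.
At the end, for the whole second after the job is handed in: The good foot alone rests in the tray and the other three feet rest in the rack, all released. Judged by what each carries: the good foot, denser, weighs 110 g and the others 90 g each, so the tray must carry 101 to 163 g and the rack 250 to 346 g (contact force between tray and anything else between 0.9891 and 1.6 N and contact force between rack and anything else between 2.4487 and 3.4 N); the robot touches nothing.
It fails at once if the rack and the feet in it are pressed with more than 30 N in all (the feet themselves weigh 3.7 N) (contact force between rack and anything else above 30 N).
It fails at once if the foot is pressed into the tray with more than 15 N (contact force between tray and anything else above 15 N).
It fails at once if something else on the bench is moved by more than 30 mm (distance of any of glue, abrasive_roll, screwdriver, brass_bezel, sanding_block, pin_cup from where it was at the start of the episode above 0.03 m).
It also fails if it takes over 64 s, if anything falls off the work surface, if the arm or the gripper's body presses on something with over 40 N, if the wrist force passes 120 N, or if a joint passes its speed limit or range.

### The arm

A 6-joint arm with a two-finger parallel gripper is mounted at the origin on the work surface. World frame = base frame: x ahead of the robot, y to its left, z up, the work surface at z = 0. Lengths are in m, angles in rad, forces in N, time in s.
With the tool pointing down it reaches from about 0.35 to 0.775 m from the base axis. Payload 7.3 kg.
Tool frame: the origin (TCP) lies on the mounting face of the last link; the fingertips stand 178 mm ahead of it and the grasp point (between the pads) lies 159 mm ahead of it (robot.tcp_to_tips is the distance from the TCP to the fingertips, in m); z points along the fingers, y is the direction in which the jaws open and shut (so a half turn about z gives the same grasp; the last joint's range is limited). The gripper opens to 92 mm and grips with 3 to 60 N. Pads are 19 mm wide; open, the fingers measure 130 mm over their backs; the gripper's body (75 mm by 190 mm) begins 47 mm behind the grasp point.
Start: joints at [-1.424, 0.342, 1.524, -0, 1.275, -0.146], TCP at [0.152, -0.503, 0.405] pointing down, gripper open.
Joint ranges: [-2.53, 2.53], [-0.77, 2.02], [0.04, 2.7], [-1, 4.14], [0.28, 2.66], [-3.11, 3.11]. Speed limits (rad/s): [2.57, 2.57, 3.14, 3.14, 3.14, 3.14].

### API

Orientations are given as [roll, pitch, yaw] about the fixed x, y, z axes, in that order (R = Rz(yaw) Ry(pitch) Rx(roll)).
In Python, from cell import robot, viewer gives the robot as it stands.
- The arm moves only by the shell command python3 -m creep 'ROWS' [OPENING] [FORCE]. ROWS is JSON, a list that holds one entry, the list of rows, each a list of 6 numbers: the shift along the world's x, y, z in mm, then the turn, a rotation vector about the world's x, y, z in degrees. A call has 1 to 5 rows; each row shifts and turns the pose as measured when the row begins; what a row does not reach is not made up. A row lasts 1/12 s, in which the tool goes at most 41.7 mm and 7.16 degrees, less where a joint would pass 70% of its speed; a pose out of reach is approached as far as the arm can. A call with a gripper value outside its range is refused whole. OPENING is the closure, from -1 (fully open) to 1 (shut), set as the call begins (- or left out, the last holds). The fingers move at their own pace and stop on an object; FORCE is the grip in N (left out, the last holds). Time passes only in rows, so rows that do not move let the fingers close. It gives the time, the measured TCP pose, the force and the opening at its end, in the units of the state.
- robot.observe(): the state, without advancing time (a new reading comes with each control period).
- viewer.read_camera(name): name is "scene" or "top" or "wrist"; returns the picture (384x512x3 uint8, blue, green, red); there is no depth.
- viewer.camera_model(name): a dict with "fx", "fy", "cx", "cy" (pixels), "k1" (the pictures are not rectified: a ray, as slopes to the right and down, at radius r is drawn at 1 + k1 r^2 times it, then the intrinsics apply), "pose" (4x4, takes a point from camera to world coordinates); the wrist camera has in their place "mount" (4x4, takes a point from camera to tool coordinates, whose origin is the TCP and whose axes are the flange's). Camera axes: x right, y up, looking along -z (the intrinsics and any distortion apply to the point x, -y, -z); pixel columns grow to the right and rows downward; lengths in m; the calibration is good to about 2 mm. A picture is of the moment at which its call begins: read the wrist's pose just before it. camera_model takes no time and is no camera call.
- robot.hand_in(): hands the job in, once; it reports no verdict.
The state is a dict: "time": time; "qpos": joint angles; "qvel": joint speeds; "joint_efforts": joint torques, N m; "tool_pos": TCP position; "tool_rot": TCP orientation; "contact_force": force on the tool from outside, world axes, zero at the start; "torque": the same for the moment, N m; "opening": finger opening in m.
Only numpy, scipy, OpenCV 4.12 (cv2) and the standard library are available. Lean on these libraries where they do the work, as an engineer would, in place of code of your own. Each camera call takes 0.05 s, during which the arm holds its last target. There are 200 camera calls.

## Working session

There is one attempt and no reset: what is moved stays moved. The work goes in short steps, Python scripts to look and compute and a shell command to move; the robot and the scene stay as the last step left them, time stands still between calls to the robot, and variables do not carry over. Pictures are saved under pics/ and viewed, about 8 in all and at most 12, crops included, and the job is handed in when it is done.

```bash
mkdir -p pics; ls; python3 - <<'E'
from cell import robot, viewer
import cv2
for n in ("top","scene"):
    cv2.imwrite(f"pics/{n}0.png",viewer.read_camera(n))
    m=viewer.camera_model(n); print(n,{k:(v if k!='pose' else [[round(float(x),4) for x in r] for r in v]) for k,v in m.items()})
print(viewer.camera_model("wrist"))
print(robot.observe())
E
```

```text
pics
top {'fx': 434.83826039515327, 'fy': 434.83826039515327, 'cx': 264.9062781832956, 'cy': 194.55348797938416, 'k1': -0.004854316814505258, 'pose': [[-0.0094, 0.9967, -0.0811, 0.3619], [-0.9999, -0.0103, -0.0106, -0.0006], [-0.0114, 0.081, 0.9966, 1.4596], [0.0, 0.0, 0.0, 1.0]]}
scene {'fx': 383.6691063892747, 'fy': 383.6691063892747, 'cx': 248.3404291662448, 'cy': 190.79479642614078, 'k1': -0.02754969072015773, 'pose': [[0.1873, -0.8086, 0.5577, 1.0951], [0.9823, 0.1507, -0.1115, -0.1182], [0.0061, 0.5687, 0.8225, 0.9387], [0.0, 0.0, 0.0, 1.0]]}
{'fx': 336.1974980858184, 'fy': 336.1974980858184, 'cx': 252.25871836492055, 'cy': 190.9798168409882, 'k1': 0.031000005616553958, 'mount': array([[-1.60707027e-03,  9.59678097e-01,  2.81096722e-01,
         7.62746398e-02],
       [ 9.99998696e-01,  1.58773083e-03,  2.96544438e-04,
         8.19492163e-05],
       [-1.61718730e-04,  2.81096832e-01, -9.59679397e-01,
         1.95386308e-02],
       [ 0.00000000e+00,  0.00000000e+00,  0.00000000e+00,
         1.00000000e+00]])}
{'time': 0.1, 'qpos': array([-1.42398774e+00,  3.42649940e-01,  1.52492441e+00, -2.38493094e-05,
        1.27534475e+00, -1.45962854e-01]), 'qvel': array([-0.00117702, -0.00067839, -0.00308784,  0.00072343,  0.00026583,
        0.00031876]), 'joint_efforts': array([ 3.09971118e-03, -4.32003522e+01, -2.44695210e+01,  7.21084583e-02,
        5.26239944e-02, -4.97244434e-05]), 'tool_pos': array([ 0.15153858, -0.50253462,  0.40411488]), 'tool_rot': array([-3.14027700e+00, -1.70360701e-04,  2.92778290e-01]), 'contact_force': array([-0.40032438,  0.67849328,  0.28595153]), 'torque': array([ 0.00209552, -0.02453368, -0.04380837]), 'opening': 0.09170298856218477}
```

View pics/top0.png

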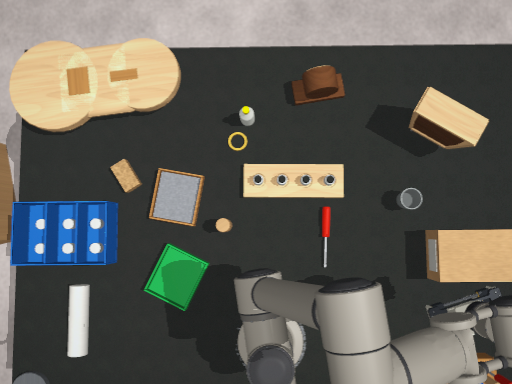

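View pics/scene0.png

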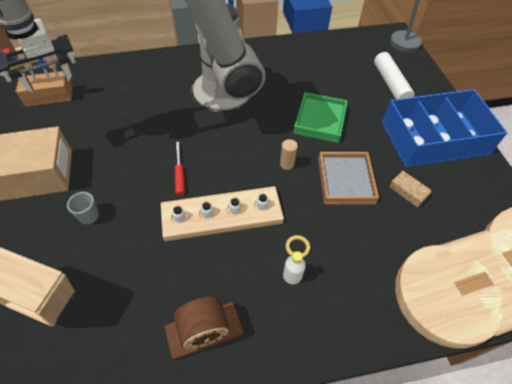

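Top view shows the rack centred near (293,181), with crowns at about (258,180), (282,180), (306,180) and (330,180). The foam-lined wooden tray is at (176,197), and the abrasive roll, bezel and glue are near (223,225), (238,141) and (247,116). The scene view agrees.

```bash
cat > h.py <<'E'
from cell import robot, viewer
import numpy as np, cv2
from scipy.spatial.transform import Rotation as R
def ray(m,uv,pose):
    x=(uv[0]-m['cx'])/m['fx']; y=(uv[1]-m['cy'])/m['fy']
    d=np.array([x,y])
    for _ in range(5): d=np.array([x,y])/(1+m['k1']*(d@d))
    P=np.array(pose); return P[:3,3],P[:3,:3]@np.array([d[0],-d[1],-1])
def onz(m,uv,z,pose=None):
    o,d=ray(m,uv,m['pose'] if pose is None else pose); return o+d*(z-o[2])/d[2]
def wristpose():
    s=robot.observe(); T=np.eye(4); T[:3,:3]=R.from_euler('xyz',s['tool_rot']).as_matrix(); T[:3,3]=s['tool_pos']
    return T@np.array(viewer.camera_model('wrist')['mount'])
E
python3 - <<'E'
from h import *
for n,roi,troi in (("top",(235,155,115,50),(145,165,62,64)),("scene",(155,182,135,60),(315,148,66,60))):
    im=cv2.imread(f"pics/{n}0.png"); m=viewer.camera_model(n)
    x,y,w,h=roi; c=im[y:y+h,x:x+w].astype(int); b,g,r=c[...,0],c[...,1],c[...,2]
    wood=((r>140)&(r-b>30)).astype(np.uint8)
    cs=max(cv2.findContours(wood,0,2)[0],key=cv2.contourArea)
    rect=cv2.minAreaRect(cs); box=cv2.boxPoints(rect)+[x,y]
    print(n,"rack top corners",[onz(m,q,.024)[:2].round(4).tolist() for q in box])
    hull=cv2.fillConvexPoly(np.zeros_like(wood),cv2.convexHull(cs),1)
    dark=((c.max(2)<70)&(cv2.erode(hull,np.ones((5,5)))>0)).astype(np.uint8) if n=="top" else ((c.max(2)<70)&(hull>=0)).astype(np.uint8)
    k,l,st,ce=cv2.connectedComponentsWithStats(dark)
    for i in range(1,k):
        if 15<st[i,4]<200: print(" dark",st[i],(ce[i]+[x,y]).round(1),onz(m,ce[i]+[x,y],.066)[:2].round(4))
    x,y,w,h=troi; c=im[y:y+h,x:x+w].astype(int)
    grey=((c.max(2)-c.min(2)<35)&(c.min(2)>100)).astype(np.uint8)
    cs=max(cv2.findContours(grey,0,2)[0],key=cv2.contourArea); rect=cv2.minAreaRect(cs); box=cv2.boxPoints(rect)+[x,y]
    print(" foam",[onz(m,q,.018)[:2].round(4).tolist() for q in box],"c",onz(m,np.array(rect[0])+[x,y],.018)[:2].round(4))
E
```

```text
top rack top corners [[0.5816, 0.0867], [0.5779, -0.246], [0.4679, -0.2434], [0.4713, 0.0873]]
 dark [20 21  6  7 32] [257.5 178.8] [0.5263 0.0375]
 dark [44 21  6  7 32] [281.5 178.9] [ 0.5254 -0.0398]
 dark [68 21  6  7 31] [305.6 178.9] [ 0.5244 -0.1174]
 dark [92 21  7  7 34] [329.9 179.1] [ 0.5229 -0.1956]
 foam [[0.4117, 0.3892], [0.5643, 0.3617], [0.5379, 0.2312], [0.3859, 0.2597]] c [0.4746 0.3104]
scene rack top corners [[0.4665, -0.2563], [0.4679, 0.0961], [0.5941, 0.082], [0.5889, -0.2482]]
 dark [105  13   6   6  31] [262.5 197.7] [0.533 0.034]
 dark [77 17  6  6 31] [234.6 201.7] [ 0.5319 -0.0433]
 dark [48 21  7  7 35] [206.  205.8] [ 0.5308 -0.1211]
 dark [19 25  7  7 37] [177.2 210. ] [ 0.5298 -0.1984]
 foam [[0.3876, 0.2593], [0.4154, 0.4106], [0.5513, 0.3577], [0.5251, 0.2169]] c [0.4723 0.3101]
```

```bash
python3 -m creep '[[[31,26,0,0,0,6],[31,26,0,0,0,6],[31,26,0,0,0,6],[31,26,0,0,0,6],[31,26,0,0,0,6]]]' 1 10; python3 -m creep '[[[31,26,0,0,0,6],[31,26,0,0,0,6],[31,26,0,0,0,6],[31,26,0,0,0,6],[31,26,0,0,0,6]]]'; python3 -m creep '[[[31,24,0,0,0,6],[31,24,0,0,0,6],[0,0,0,0,0,0]]]'
```

```text
time: 0.52
tool_pos: [0.3051, -0.3723, 0.4014]
tool_rot: [-3.138, 0.001, 0.822]
contact_force: [0.0, -1.2, 0.1]
opening: 0.0629
time: 0.93
tool_pos: [0.4633, -0.236, 0.4003]
tool_rot: [-3.135, 0.0, 1.372]
contact_force: [0.2, 0.2, 0.0]
opening: 0.0296
time: 1.18
tool_pos: [0.5315, -0.1797, 0.3992]
tool_rot: [-3.136, -0.002, 1.604]
contact_force: [-1.4, 0.3, -0.8]
opening: 0.0096
```

```bash
python3 - <<'E'
from h import *
s=robot.observe(); print(s['tool_pos'],s['tool_rot'])
W=wristpose(); im=viewer.read_camera('wrist'); cv2.imwrite('pics/w1.png',im); np.save('w1.npy',W)
m=viewer.camera_model('wrist'); 
for p in [(.5229,-.1956),(.5244,-.1174)]:
    q=np.linalg.inv(W)@np.array([*p,.066,1]); x,y=q[0]/-q[2],-q[1]/-q[2]; f=1+m['k1']*(x*x+y*y); print(m['cx']+m['fx']*x*f,m['cy']+m['fy']*y*f)
E
```

```text
[ 0.53151082 -0.1797474   0.39916234] [-3.13560490e+00 -2.00920257e-03  1.60375481e+00]
244.69053382594356 191.23595963749176
248.49659914266843 108.44494627162749
```

View pics/w1.png

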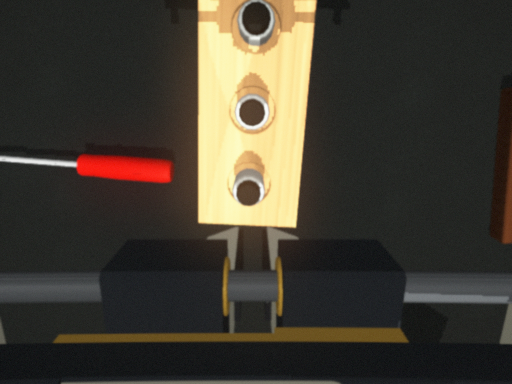

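The wrist view shows crowns at about (248,191), (252,111) and (257,19), within 4 px of the prediction.

```bash
python3 - <<'E'
from h import *
im=cv2.imread('pics/w1.png'); W=np.load('w1.npy'); m=viewer.camera_model('wrist')
for n,(u,v) in enumerate([(248,191),(252,111),(257,19)]):
    x0,y0=u-24,max(v-24,0); c=im[y0:v+24,x0:u+24].max(2)
    k,l,st,ce=cv2.connectedComponentsWithStats((c<60).astype(np.uint8))
    i=l[v-y0,24]; p=ce[i]+[x0,y0]; print(n+1,st[i],p.round(1),onz(m,p,.066,W)[:2].round(4))
E
```

```text
1 [   0    0   48   48 2304] [247.5 190.5] [ 0.5256 -0.1948]
2 [   0    0   48   48 2304] [251.5 110.5] [ 0.5272 -0.1191]
3 [ 10   3  27  31 655] [255.9  17.8] [ 0.5286 -0.0436]
```

```bash
python3 -m creep '[[[-2,-5,-36,0,0,-1],[-2,-5,-36,0,0,-1],[-1.5,-5,-36,0,0,0],[0,0,-28,0,0,0],[0,0,-9,0,0,0]]]'; python3 -m creep '[[[0,0,0,0,0,0],[0,0,0,0,0,0],[0,0,0,0,0,0]]]'
```

```text
time: 1.65
tool_pos: [0.5222, -0.1976, 0.2521]
tool_rot: [-3.14, 0.004, 1.56]
contact_force: [-1.4, 0.4, -0.6]
opening: 0.0001
time: 1.9
tool_pos: [0.5207, -0.1992, 0.2513]
tool_rot: [-3.135, 0.002, 1.556]
contact_force: [-0.3, 0.4, -0.2]
opening: 0.0005
```

```bash
python3 -m creep '[[[5,4,-3,0,0,1],[0,0,0,0,0,0]]]'; for i in 1 2 ; do python3 -m creep '[[[0,0,0,0,0,0]]]'|grep -E "pos|force"; done;  python3 -m creep '[[[0,0,-2,0,0,0]]]'|grep -E "pos|force"; python3 -m creep '[[[0,0,-1.5,0,0,0]]]'|grep -E "pos|force"; python3 -m creep '[[[0,0,-1.5,0,0,0]]]'|grep -E "pos|force"; python3 -m creep '[[[0,0,-1,0,0,0]]]'|grep -E "pos|force"
```

```text
time: 2.07
tool_pos: [0.5267, -0.1958, 0.2514]
tool_rot: [-3.14, 0.005, 1.574]
contact_force: [0.6, -0.0, -0.3]
opening: 0.0006
tool_pos: [0.5272, -0.1957, 0.2527]
contact_force: [-0.1, 0.5, -0.1]
tool_pos: [0.5276, -0.1956, 0.2536]
contact_force: [0.3, -0.2, 0.2]
tool_pos: [0.528, -0.1956, 0.2526]
contact_force: [0.6, -0.4, 0.7]
tool_pos: [0.5281, -0.1955, 0.2514]
contact_force: [0.3, -0.7, -0.1]
tool_pos: [0.5281, -0.1954, 0.25]
contact_force: [0.4, -0.7, -0.7]
tool_pos: [0.5281, -0.1954, 0.2489]
contact_force: [0.6, -0.2, 1.0]
```

```bash
for i in 1 2; do python3 -m creep '[[[0,0,-2,0,0,0]]]'|grep -E "pos|force"; done; python3 -m creep '[[[0,0,-1.5,0,0,0]]]'|grep -E "pos|force";python3 -m creep '[[[0,0,-1.5,0,0,0]]]'|grep -E "pos|force"; python3 -m creep '[[[0,0,-1,0,0,0]]]'|grep -E "pos|force"; python3 -m creep '[[[0,0,-1,0,0,0]]]'|grep -E "pos|force"; python3 - <<'E'
from h import *
s=robot.observe();print(s['tool_pos'],s['contact_force'])
E
```

```text
tool_pos: [0.5281, -0.1954, 0.2468]
contact_force: [0.3, -0.5, -0.2]
tool_pos: [0.528, -0.1954, 0.2444]
contact_force: [-0.3, -0.5, -0.1]
tool_pos: [0.5281, -0.1955, 0.2428]
contact_force: [-1.5, 0.9, 6.5]
tool_pos: [0.5282, -0.1955, 0.2417]
contact_force: [-0.7, 2.1, 10.4]
tool_pos: [0.5283, -0.1955, 0.2416]
contact_force: [-2.2, 2.1, 11.6]
tool_pos: [0.5285, -0.1955, 0.2417]
contact_force: [-3.2, 1.8, 12.5]
[ 0.52845552 -0.19549582  0.24167591] [-3.20258585  1.7806097  12.53608504]
```

Place 1 gives about 12.5 N at about 2.7 mm, so it is the hard one. On to place 2.

```bash
python3 -m creep '[[[0,0,14,0,0,0],[0,39,0,0,0,0],[0,38,0,0,0,0],[0,0,0,0,0,0]]]'; python3 -m creep '[[[0,0,0,0,0,0]]]'|grep -E "pos|force"; python3 -m creep '[[[0,0,0,0,0,0]]]'|grep -E "pos|force"
```

```text
time: 3.4
tool_pos: [0.5283, -0.1187, 0.2564]
tool_rot: [3.132, 0.01, 1.569]
contact_force: [-1.1, 0.7, 0.2]
opening: 0.0008
tool_pos: [0.5284, -0.1177, 0.2564]
contact_force: [-0.4, -1.3, 0.0]
tool_pos: [0.5284, -0.1173, 0.2564]
contact_force: [-0.5, 0.1, 0.1]
```

```bash
python3 -m creep '[[[0,0,-6,0,0,0],[0,0,-4,0,0,0],[0,0,0,0,0,0]]]'|grep -E "pos|force"; for i in 1 ; do python3 -m creep '[[[0,0,-2,0,0,0]]]'|grep -E "pos|force"; done; for i in 1 2 3; do python3 -m creep '[[[0,0,-1.2,0,0,0]]]'|grep -E "pos|force";done
```

```text
tool_pos: [0.5285, -0.1193, 0.2451]
contact_force: [-0.1, -0.3, -0.4]
tool_pos: [0.5286, -0.12, 0.2428]
contact_force: [0.4, 1.4, 1.2]
tool_pos: [0.5286, -0.1205, 0.2412]
contact_force: [0.1, 1.8, 3.1]
tool_pos: [0.5287, -0.1209, 0.2399]
contact_force: [-0.5, 1.9, 4.6]
tool_pos: [0.5288, -0.121, 0.2388]
contact_force: [0.3, 2.8, 4.7]
```

Place 2 gives about 4.7 N at about 5.5 mm, so it is soft.

```bash
python3 -m creep '[[[0,0,16,0,0,0],[0,40,0,0,0,0],[0,39,0,0,0,0],[0,0,-2,0,0,0]]]'|grep -E "pos|force|rot"; python3 -m creep '[[[0,0,0,0,0,0]]]'|grep -E "pos|force"
```

```text
tool_pos: [0.529, -0.0428, 0.253]
tool_rot: [3.13, 0.011, 1.561]
contact_force: [0.2, 0.2, -0.7]
tool_pos: [0.5288, -0.0418, 0.2527]
contact_force: [-0.7, 0.3, -0.8]
```

```bash
python3 -m creep '[[[0,0,-5,0,0,0],[0,0,-3,0,0,0],[0,0,0,0,0,0]]]'|grep -E "pos|force"; for i in 1 2 3 4 5; do python3 -m creep '[[[0,0,-1.2,0,0,0]]]'|grep -E "pos|force";done
```

```text
tool_pos: [0.5289, -0.0428, 0.2438]
contact_force: [0.1, -0.2, 0.3]
tool_pos: [0.529, -0.0436, 0.2424]
contact_force: [0.2, 1.4, 1.7]
tool_pos: [0.5291, -0.0443, 0.2411]
contact_force: [-0.4, 2.0, 1.9]
tool_pos: [0.5292, -0.0448, 0.24]
contact_force: [0.9, 2.0, 3.2]
tool_pos: [0.5294, -0.0451, 0.2389]
contact_force: [-0.7, 1.2, 4.7]
tool_pos: [0.5295, -0.0452, 0.238]
contact_force: [-0.5, 2.6, 5.0]
```

Place 3 is soft too, so place 4 should be good. I'll confirm by pressing it.

```bash
python3 -m creep '[[[0,0,16,0.6,0.6,0],[0,41,0,0,0,0],[0,40,0,0,0,0],[0,0,-2,0,0,0]]]'|grep -E "pos|force|rot"; python3 -m creep '[[[0,0,0,0,0,0]]]'|grep -E "pos|force|rot"
```

```text
tool_pos: [0.53, 0.0346, 0.2521]
tool_rot: [3.138, 0.002, 1.552]
contact_force: [-0.4, -0.8, 0.5]
tool_pos: [0.5298, 0.0355, 0.2517]
tool_rot: [3.139, 0.002, 1.555]
contact_force: [0.0, -0.4, -0.5]
```

```bash
python3 -m creep '[[[0,0,-5,0,0,0],[0,0,-3,0,0,0],[0,0,0,0,0,0]]]'|grep -E "pos|force"; for i in 1 2 3 4; do python3 -m creep '[[[0,0,-1.1,0,0,0]]]'|grep -E "pos|force";done
```

```text
tool_pos: [0.5298, 0.0345, 0.2427]
contact_force: [-0.2, 2.4, 4.0]
tool_pos: [0.5301, 0.0339, 0.2417]
contact_force: [-0.2, 2.0, 6.4]
tool_pos: [0.5303, 0.0333, 0.2409]
contact_force: [-1.5, 3.4, 7.3]
tool_pos: [0.5306, 0.0329, 0.2403]
contact_force: [-1.1, 5.0, 8.9]
tool_pos: [0.5309, 0.0326, 0.24]
contact_force: [-2.0, 4.3, 9.6]
```

Place 4 gives about 2.1 N/mm (9.6 N at 4.4 mm), so it is the good one. Lift, open and check alignment.

```bash
python3 -m creep '[[[0,0,40,0,0,0],[0,2,25,0,0,1],[0,0,0,0,0,0]]]' -1 10 |grep -E "pos|force|rot"; python3 -m creep '[[[0,0,0,0,0,0],[0,0,0,0,0,0],[0,0,0,0,0,0],[0,0,0,0,0,0],[0,0,0,0,0,0]]]'; python3 - <<'E'
from h import *
s=robot.observe(); print(s['tool_pos'],s['tool_rot'],s['opening'])
W=wristpose(); im=viewer.read_camera('wrist'); cv2.imwrite('pics/w2.png',im); np.save('w2.npy',W)
m=viewer.camera_model('wrist')
for p in [(.529,.037,.066),(.529,.037,.054),(s['tool_pos'][0],s['tool_pos'][1],.066)]:
    q=np.linalg.inv(W)@np.array([*p,1]); x,y=q[0]/-q[2],-q[1]/-q[2]; f=1+m['k1']*(x*x+y*y); print(m['cx']+m['fx']*x*f,m['cy']+m['fy']*y*f)
E
```

```text
tool_pos: [0.5304, 0.0325, 0.3048]
tool_rot: [3.141, 0.001, 1.565]
contact_force: [0.4, 1.2, 1.3]
time: 6.9
tool_pos: [0.5297, 0.0303, 0.3018]
tool_rot: [-3.138, 0.001, 1.562]
contact_force: [-0.1, -0.9, 0.1]
opening: 0.0491
[0.52969901 0.03033048 0.3018173 ] [-3.13824142e+00  1.11012937e-03  1.56155085e+00] 0.04908186630342844
251.8965838753109 198.98484646456063
251.97261675432026 193.8238424023608
253.0329571113737 208.31120711142168
```

View pics/w2.png

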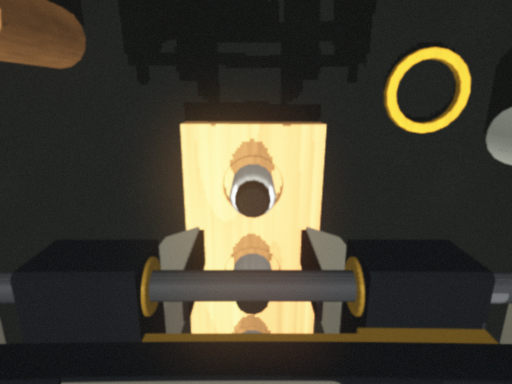

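Wrist view: crown at (252,199), exactly where (0.529, 0.037) predicts. The jaws are opening along x and the neighbouring feet are clear. Descend.

```bash
python3 -m creep '[[[0,7,0,0,0,0],[0,0,0,0,0,0],[0,0,0,0,0,0],[0,0,0,0,0,0]]]' ; python3 -m creep '[[[0,0,-30,0,0,0],[0,0,-25,0,0,0],[0,0,0,0,0,0]]]'
```

```text
time: 7.28
tool_pos: [0.5294, 0.0383, 0.3]
tool_rot: [-3.135, 0.001, 1.562]
contact_force: [-1.0, 0.3, 0.3]
opening: 0.0802
time: 7.53
tool_pos: [0.5301, 0.0387, 0.2455]
tool_rot: [-3.141, 0.001, 1.563]
contact_force: [-1.5, -0.3, -0.5]
opening: 0.0916
```

```bash
python3 -m creep '[[[0,-2,-18,0,0,0],[0,0,-15,0,0,0],[0,0,0,0,0,0]]]'; python3 -m creep '[[[0,0,-4,0,0,0],[0,0,0,0,0,0]]]'
```

```text
time: 7.78
tool_pos: [0.5308, 0.0367, 0.2133]
tool_rot: [3.141, 0.001, 1.563]
contact_force: [-0.3, -0.6, -0.1]
opening: 0.0921
time: 7.95
tool_pos: [0.5314, 0.0367, 0.2108]
tool_rot: [3.14, 0.001, 1.563]
contact_force: [-0.5, 0.7, 0.3]
opening: 0.0918
```

```bash
python3 -m creep '[[[-2,0,-3,0,0,0],[0,0,0,0,0,0],[0,0,0,0,0,0],[0,0,0,0,0,0],[0,0,0,0,0,0]]]' 1 15; for i in 1 2; do python3 -m creep '[[[0,0,0,0,0,0],[0,0,0,0,0,0],[0,0,0,0,0,0],[0,0,0,0,0,0]]]'; done
```

```text
time: 8.37
tool_pos: [0.5303, 0.0368, 0.2114]
tool_rot: [3.134, 0.002, 1.563]
contact_force: [-0.3, 0.7, -0.1]
opening: 0.0633
time: 8.7
tool_pos: [0.5304, 0.0368, 0.2121]
tool_rot: [3.133, 0.002, 1.563]
contact_force: [-1.0, 0.1, -0.2]
opening: 0.036
time: 9.03
tool_pos: [0.5304, 0.0368, 0.2121]
tool_rot: [3.134, 0.002, 1.563]
contact_force: [-0.5, -0.3, 0.4]
opening: 0.0336
```

Gripped at 33.6 mm, matching the collar. Lift and carry.

```bash
python3 -m creep '[[[0,0,15,0,0,0],[0,0,35,0,0,0],[0,0,38,0,0,0],[0,0,0,0,0,0]]]'; python3 -m creep '[[[-8,38,0,0,0,-2],[-8,38,0,0,0,-2],[-8,38,0,0,0,-2],[-8,38,0,0,0,-2]]]';python3 -m creep '[[[-8,38,0,0,0,-2],[-8,38,0,0,0,0],[-8,38,0,0,0,0],[0,0,0,0,0,0]]]'; python3 - <<'E'
from h import *
cv2.imwrite('pics/s2.png',np.hstack([viewer.read_camera('scene')[60:330,100:450],viewer.read_camera('wrist')[:270]]))
E
```

```text
time: 9.37
tool_pos: [0.5291, 0.0368, 0.3001]
tool_rot: [-3.141, 0.001, 1.563]
contact_force: [1.5, -0.3, 0.1]
opening: 0.0334
time: 9.7
tool_pos: [0.4984, 0.1861, 0.3021]
tool_rot: [3.134, 0.003, 1.405]
contact_force: [0.6, 0.6, -0.8]
opening: 0.0335
time: 10.03
tool_pos: [0.47, 0.3104, 0.3005]
tool_rot: [3.135, 0.001, 1.37]
contact_force: [-0.4, -0.9, -0.4]
opening: 0.0338
```

View pics/s2.png

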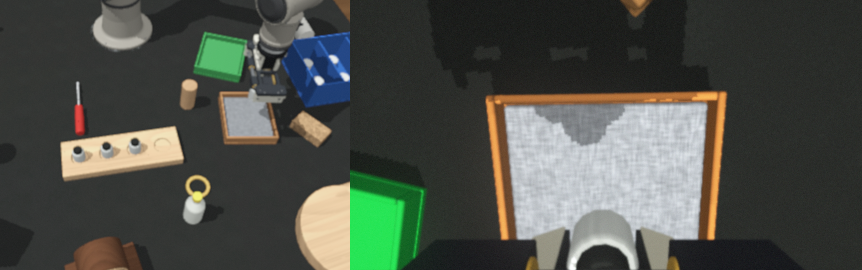

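The picture shows three feet left in the rack, hole 4 empty, and the foot gripped over the foam tray and centred between its side walls. Lower it.

```bash
python3 -m creep '[[[3,0,-30,0,0,0],[0,0,-28,0,0,0],[0,0,-15,0,0,0],[0,0,0,0,0,0]]]'; python3 -m creep '[[[0,0,-4,0,0,0],[0,0,0,0,0,0]]]'
```

```text
time: 10.47
tool_pos: [0.4757, 0.3025, 0.2255]
tool_rot: [3.131, 0.003, 1.366]
contact_force: [-0.5, -0.8, -0.7]
opening: 0.0332
time: 10.63
tool_pos: [0.4765, 0.3002, 0.2209]
tool_rot: [3.133, 0.005, 1.363]
contact_force: [-1.0, 0.1, -0.7]
opening: 0.0334
```

```bash
for i in 1 2 3 ; do python3 -m creep '[[[0,0,-3,0,0,0]]]'|grep -E "pos|force"; done;  python3 -m creep '[[[0,0,-1.5,0,0,0]]]'
```

```text
tool_pos: [0.4773, 0.2997, 0.219]
contact_force: [0.6, 1.2, -0.4]
tool_pos: [0.4778, 0.2993, 0.2167]
contact_force: [0.4, -0.2, -0.4]
tool_pos: [0.4782, 0.2992, 0.2144]
contact_force: [0.4, -0.8, -1.2]
time: 10.97
tool_pos: [0.4783, 0.2991, 0.2132]
tool_rot: [3.127, 0.001, 1.361]
contact_force: [-0.4, 0.1, -1.2]
opening: 0.0333
```

```bash
python3 -m creep '[[[0,0,-1.5,0,0.8,0]]]'|grep -E "pos|force"; for i in 1 2 3 ; do python3 -m creep '[[[0,0,-1.2,0,0,0]]]'|grep -E "pos|rot|force"; done
```

```text
tool_pos: [0.4784, 0.2992, 0.2119]
contact_force: [-0.5, -0.6, -1.1]
tool_pos: [0.4784, 0.2993, 0.2109]
tool_rot: [3.141, 0.003, 1.361]
contact_force: [-0.4, -0.9, 0.2]
tool_pos: [0.4784, 0.2994, 0.2099]
tool_rot: [3.141, 0.003, 1.362]
contact_force: [-1.0, -1.4, 2.6]
tool_pos: [0.4784, 0.2994, 0.209]
tool_rot: [3.141, 0.003, 1.362]
contact_force: [-1.2, -1.8, 3.6]
```

Foam contact felt at about 3.6 N. Release with a partial opening.

```bash
python3 -m creep '[[[0,0,1,0,0,0],[0,0,0,0,0,0],[0,0,0,0,0,0],[0,0,0,0,0,0],[0,0,0,0,0,0]]]' -0.4; python3 -m creep '[[[0,0,0,0,0,0],[0,0,0,0,0,0]]]'|grep -E "opening|pos|force"
```

```text
time: 11.72
tool_pos: [0.4786, 0.2998, 0.2102]
tool_rot: [3.14, 0.002, 1.362]
contact_force: [0.9, -0.5, -0.4]
opening: 0.0614
tool_pos: [0.4787, 0.2999, 0.2102]
contact_force: [0.4, -1.0, 0.8]
opening: 0.0641
```

```bash
python3 -m creep '[[[0,0,20,0,0,0],[0,0,40,0,0,0],[0,0,40,0,0,0],[0,0,20,0,0,0],[0,0,0,0,0,0]]]'; python3 -m creep '[[[-25,-30,0,0,0,0],[0,0,0,0,0,0],[0,0,0,0,0,0],[0,0,0,0,0,0]]]'; python3 - <<'E'
from h import *
cv2.imwrite('pics/s3.png',np.hstack([viewer.read_camera('scene')[90:300,120:420],viewer.read_camera('wrist')[:210,60:]]))
E
```

```text
time: 12.3
tool_pos: [0.4772, 0.2991, 0.3324]
tool_rot: [-3.137, 0.006, 1.362]
contact_force: [0.8, 0.0, -1.0]
opening: 0.0639
time: 12.63
tool_pos: [0.449, 0.2672, 0.3293]
tool_rot: [-3.132, 0.01, 1.362]
contact_force: [0.4, 0.1, -0.4]
opening: 0.0644
```

View pics/s3.png

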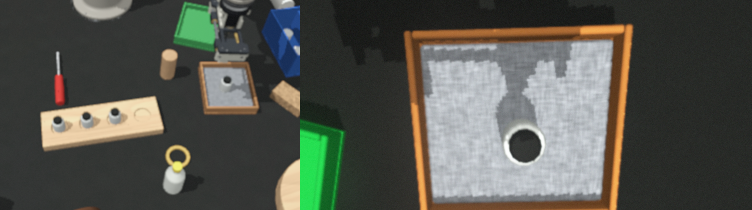

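The foot stands upright in the middle of the tray, released, at (523,145) in the wrist crop. The other three are in the rack, everything else is in place and the gripper is clear.

```bash
python3 -c "
from cell import robot
print(robot.hand_in())"
```

```text
the job is handed in; nothing more can be done
None
```

I pressed all four feet, found the good one at place 4, set it in the foam-lined wooden tray and handed the job in at about 12.7 s; it reported no verdict.

| Place | Push-back measured | Verdict |
|---|---|---|
| 1 | 12.5 N at about 2.7 mm | hard |
| 2 | 4.7 N at about 5.5 mm | soft |
| 3 | 5.0 N at about 6 mm | soft |
| 4 | 9.6 N at about 4.4 mm (about 2.1 N/mm) | good |

- **Pressing depth:** Places 2, 3 and 4 went deeper than the suggested 3 mm, but the highest reading on any foot was 12.5 N.
- **Placing:** The last wrist-force reading before release was about 3.6 N, well under the 15 N limit.
- **Last pictures:** The foot stands upright and free near the middle of the tray. The other three feet are in the rack, the other objects in view are undisturbed, and the gripper is clear above. The pin cup was outside that last picture.
- **Not checked:** I had no way to measure the weights on the tray and rack. Force readings were noisy by about 1 N. Nothing failed or disagreed beyond camera differences of up to 7 mm in the feet's position, which the close wrist view settled.

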